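# Load the rub tester from the kit drawer

## Task

Take the specimen holder (steel disc with an upright spindle and a knob) out of the open kit drawer and load it into the rub tester: stand it on the deck in front, slide it in under the black guide plate with its spindle in the slot, round the corner and fully along to the closed end of the slot, and leave it standing flat on the deck. Also push the kit drawer fully home until it seats, with the plain weight still inside. Leave the other things on the bench where they are.

Things in the scene. Friction and masses are not known exactly. Their poses are not given: they have to be found in the camera images.
- holder: Loose specimen holder, 0.2-0.45 kg, round: steel disc 50 mm dia, 18 high; spindle 10 mm dia (18 to 55 mm above the underside); on top an aluminium knob 26 mm dia (55 to 79 mm up). Origin: centre of underside; z up the spindle. Starts upright on the floor of the open drawer, outside the cabinet, its axis at least 45 mm behind the drawer's front panel and 45 mm before the cabinet.
- rub_tester: Fixed tester, 290 x 230 x 100 mm. Origin on the bench; x from its front (robot side) to back, y left, z up. Flat grey deck 45 mm up: x -120 to 170, y -115 to 115. Black guide plate over it, underside 75, top 81 mm up: x -60 to 120, y -110 to 110, on 18 mm posts at its corners (screws to 86 mm). Grey housing 100 mm high at x 125 to 170. Stop button juts 22 mm from its front, below the deck.
- slot_mouth (a point): On the tester at deck height, under the middle of the slot's entry in the plate's front edge (tester x -60, y -30, z 45 mm). Axes as the tester's. The one L-shaped slot, 20 mm wide, runs from here straight back (+x) to a cross leg, which runs left (+y) to a closed end at y 45 mm. The open deck before the plate is 60 mm deep.
- slot_corner (a point): On the tester at deck height, under the corner of the L, where the centre lines of its legs cross (tester x 20, y -30, z 45 mm).
- slot_end (a point): On the tester at deck height: where the holder's origin is when its spindle touches the closed end of the slot (tester x 20, y 40, z 45 mm).
- kit_cabinet: Fixed white cabinet 190 deep (x 0 to 190) x 200 wide x 110 mm high with one drawer in its front. Origin on the bench under the middle of its front opening; x points into the cabinet, so the drawer opens to -x. z up.
- kit_drawer (a joint): How far the drawer is open, m: 0 shut against its stop, starts at about 0.12 to 0.14. It slides stiffly (about 3 N), stays where it is left and does not spring back; at 0 it seats against a hard stop.
- drawer_front (a point): On the drawer: mid-width of the front panel's outer face, 75 mm above the bench; axes as the cabinet's. Panel 198 wide, 12 thick, 6 to 100 mm above the bench; shut, its outer face is at cabinet x -12 mm. A pull ledge 80 mm wide juts 14 mm from it, 30 to 36 mm above the bench. Pushing near the middle shuts it.
- drawer_floor (a point): On the drawer: middle of its inner floor, 12 mm above the bench; axes as the cabinet's. Inside 166 long (x -85 to 81), 162 mm wide; side and back walls rise 33 mm above the floor; the front panel is 88 mm above it.
- spare_weight: Plain steel disc 40 mm in diameter, 15 mm high, no spindle, loose in the drawer, beside the holder and at least 60 mm from its axis (centre to centre). Origin: centre of the underside.
- jar: Bystander: jar 50 mm in diameter, 80 mm high. Origin under its centre.
- clamp_ring: Bystander: flat dark steel ring 60 mm outside, 42 inside, 12 mm high. Origin under its centre.
- pen: Bystander: marker pen 140 mm long, 13 mm high, lying along its x axis. Origin near its middle, on the bench.
- beaker: Bystander: glass beaker 66 mm in diameter, 85 mm high. Origin under its centre.
- sample_tray: Bystander: open white tray 160 x 120 x 30 mm. Origin under its centre.
- timer: Bystander: black box 70 x 50 x 30 mm. Origin under its centre.

How it is judged:
At the end, for the whole second after the job is handed in: The holder stands still and flat on the tester's deck (within 4 mm in height and 0.06 rad of upright), released, its axis within 9 mm of the closed end position of the slot; the kit drawer is shut within 3 mm, the plain weight is still in it (horizontal distance between holder and slot_end below 0.009 m and z of holder in the frame of slot_end between -0.004 and 0.004 m and angle between holder's own z axis and vertical below 0.06 rad and linear speed of holder below 0.02 m/s and value of joint kit_drawer below 0.003 m and z of spare_weight in the frame of drawer_floor between -0.006 and 0.02 m and horizontal distance between spare_weight and drawer_floor below 0.115 m); the robot touches nothing.
It fails at once if a bystander on the bench (jar, clamp ring, pen, beaker, sample tray, timer) is shoved more than 40 mm from its place (distance of any of jar, clamp_ring, pen, beaker, sample_tray, timer from where it was at the start of the episode above 0.04 m).
It also fails if it takes over 61 s, if anything falls off the work surface, if the arm or the gripper's body presses on something with over 40 N, if the wrist force passes 120 N, or if a joint passes its speed limit or range.

## Robot

A 7-joint arm with a two-finger parallel gripper is mounted at the origin on the work surface. World frame = base frame: x ahead of the robot, y to its left, z up, the work surface at z = 0. Lengths are in m, angles in rad, forces in N, time in s.
With the tool pointing down it reaches from about 0.35 to 0.9 m from the base axis. Payload 8.1 kg.
Tool frame: the origin (TCP) lies midway between the tips of the shut fingers; the grasp point (between the pads) lies 19 mm behind it; z points along the fingers, y is the line along which they close (so a half turn about z gives the same grasp; the last joint's range is limited). The gripper opens to 92 mm and grips with 3 to 60 N. Pads are 19 mm wide; open, the fingers measure 130 mm over their backs; the gripper's body (75 mm by 190 mm) begins 47 mm behind the grasp point.
Start: joints at [-1.382, 0.434, 0.025, 1.573, -0.012, 1.134, -0.075], TCP at [0.18, 0.599, 0.227] pointing down, gripper open.
Joint ranges: [-2.62, 2.62], [-0.44, 2.09], [-1.27, 1.32], [0.08, 2.57], [-1.32, 4.46], [0.12, 2], [-2.74, 2.74]. Speed limits (rad/s): [2.22, 2.22, 3.01, 3.01, 3.14, 3.14, 3.14].

## Interface

Orientations are given as a rotation vector (axis times angle).
In Python, from cell import bot gives the robot as it stands. The module is installed in compiled form; this text tells all that it offers. Calls block until the motion is done:
- bot.goto(position, orientation): joint-space move of the TCP to a pose.
- bot.move_linear(position, ori=None, max_speed=0.15): straight line of the TCP; ori=None keeps the orientation; max_speed is the mean speed in m/s.
- bot.movej(angles): joint-space move.
- bot.gripper_to(opening, f_grip=None): opening from 0.0 (shut) to 1.0 (fully open); f_grip is the grip in N (None keeps the last); returns when the fingers have stopped.
- bot.dwell(seconds).
- bot.inverse_kinematics(position, orientation): joint angles nearest the present ones, or None.
- bot.camera(name): name is "side" or "top"; returns the picture (420x560x3 uint8, blue, green, red); there is no depth.
- bot.camera_model(name): a dict with "fov_y" (degrees; the focal length in pixels is half the picture's height over the tangent of half this angle, whatever the lens; pixels are square), "cx", "cy" (the principal point, pixels), "R" (3x3) and "t" (3): a world point X has camera coordinates R X + t. Camera axes: x right, y down, z forward; pixel columns grow to the right and rows downward; lengths in m; the calibration is good to about 2 mm. A picture is of the moment at which its call begins. camera_model takes no time and is no camera call.
A pose or a line that the arm cannot do raises bot.IKError and nothing moves.
- bot.close_job(): hands the job in; it is judged then, once.
Readings, each from a call of its own:
- bot.read_clock(): time.
- bot.read_joints(): joint angles.
- bot.read_joint_vel(): joint speeds.
- bot.read_joint_torque(): joint torques, N m.
- bot.read_eef_pos(): TCP position.
- bot.read_tcp_rot(): TCP orientation.
- bot.read_contact_force(): force on the tool from outside, world axes, zero at the start.
- bot.read_ft_torque(): the same for the moment, N m.
- bot.read_grip_width(): opening from 0.0 (shut) to 1.0 (fully open).
- bot.read_grip_force(): force on a finger pad.
Only numpy, scipy, OpenCV 4.12 (cv2) and the standard library are available. Lean on these libraries where they do the work, as an engineer would, in place of code of your own. Each camera call takes 0.05 s, during which the arm holds its last target. There are 200 camera calls.

## Working session

There is one attempt and no reset: what is moved stays moved. The work goes in short steps, each a Python script; the robot and the scene stay as the last script left them, time stands still between calls to the robot, and variables do not carry over. Pictures are saved under pics/ and viewed, at most 10 in all, crops included, and the job is handed in when it is done.

```bash
mkdir -p pics; ls; python3 - <<'E'
from cell import bot
import cv2
for n in("side","top"):
    cv2.imwrite(f"pics/{n}0.png",bot.camera(n)); m=bot.camera_model(n); print(n,m)
print(bot.read_clock(),bot.read_tcp_rot(),bot.read_eef_pos())
E
```

```text
pics
side {'fov_y': 51.959044099655046, 'cx': 276.57225430427366, 'cy': 205.26369554423295, 'R': array([[ 0.71811748, -0.6956751 , -0.01853181],
       [-0.42662528, -0.41903738, -0.80149769],
       [ 0.54981647,  0.58347564, -0.59771066]]), 't': array([-0.44780581,  0.31498932,  1.25113894])}
top {'fov_y': 55.75650261254358, 'cx': 282.06416079499036, 'cy': 212.2984860456352, 'R': array([[ 0.02326644, -0.99955517, -0.0186583 ],
       [-0.99059085, -0.02053204, -0.13530782],
       [ 0.13486454,  0.02163087, -0.99062791]]), 't': array([-0.01950516,  0.59127694,  1.17958406])}
0.1 [-4.56806648e-01 -3.10815934e+00  2.16023843e-03] [0.17973744 0.59812775 0.22604566]
```

View pics/side0.png

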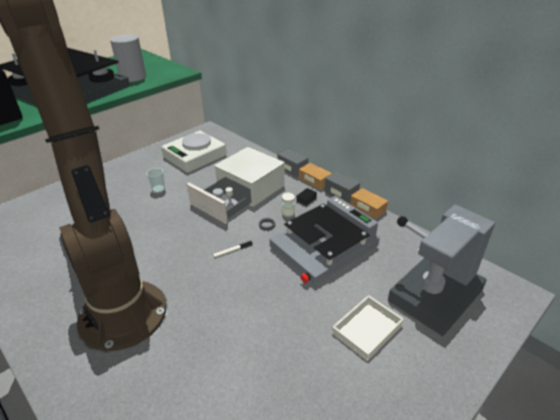

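View pics/top0.png

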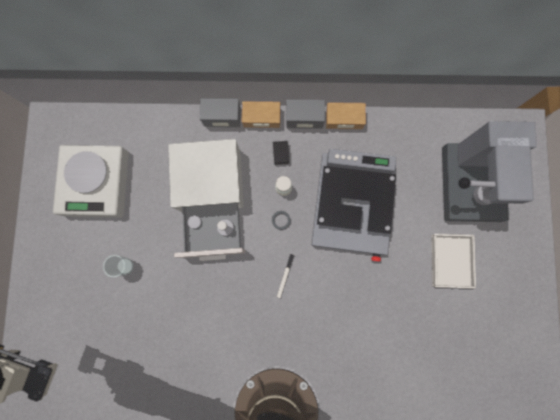

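Top view: drawer with holder knob near (225,228), weight near (195,223), and tester plate at (318–395, 165–235) with the slot mouth near (366,235). I'll enlarge the two regions.

```bash
python3 - <<'E'
import cv2,numpy as np
a=cv2.imread("pics/top0.png")
c=cv2.resize(a[130:270,160:260],None,fx=4,fy=4,interpolation=2)
d=cv2.resize(a[145:270,300:400],None,fx=4,fy=4,interpolation=2)
d=np.clip(d.astype(float)*1.6,0,255).astype('uint8')
o=np.zeros((560,800,3),'uint8');o[:,:400]=c;o[:500,400:]=d
cv2.imwrite("pics/topcrop.png",o)
a=cv2.imread("pics/side0.png")
c=cv2.resize(a[140:230,180:290],None,fx=3.6,fy=3.6,interpolation=2)
d=cv2.resize(a[190:290,265:385],None,fx=3.3,fy=3.3,interpolation=2)
d=np.clip(d.astype(float)*1.6,0,255).astype('uint8')
o=np.zeros((340,800,3),'uint8');o[:c.shape[0],:c.shape[1]]=c;o[:d.shape[0],400:400+d.shape[1]]=d
cv2.imwrite("pics/sidecrop.png",o)
E
```

```text
(no output)
```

View pics/topcrop.png

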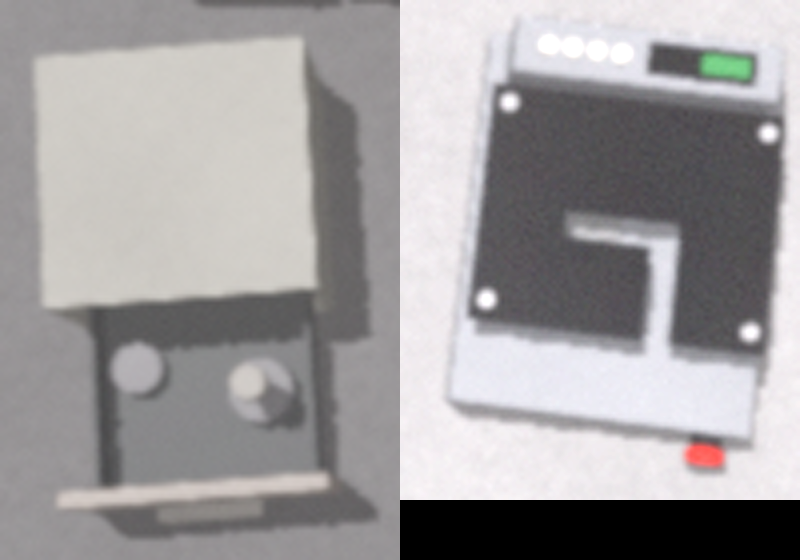

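View pics/sidecrop.png

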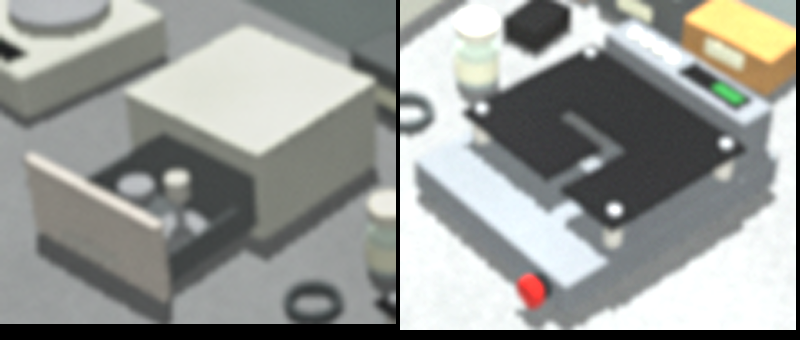

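Top crop: knob top at (248,380), disc at (262,391), weight at (137,368), cabinet corners and plate/slot corners all clear. Side crop: knob top at (177,176), plate corners visible. Next I'll fit the poses.

```bash
cat > geo.py <<'E'
import numpy as np, json
from cell import bot
from scipy.optimize import least_squares
M={n:bot.camera_model(n) for n in("top","side")}
def proj(n,X):
    m=M[n]; f=210/np.tan(np.radians(m["fov_y"]/2)); c=np.asarray(X)@m["R"].T+m["t"]
    return np.c_[f*c[:,0]/c[:,2]+m["cx"],f*c[:,1]/c[:,2]+m["cy"]]
def tf(p,P):
    P=np.atleast_2d(P).astype(float); c,s=np.cos(p[2]),np.sin(p[2])
    return np.c_[p[0]+c*P[:,0]-s*P[:,1],p[1]+s*P[:,0]+c*P[:,1],P[:,2]]
def fit(obs,x0):
    "obs: {cam:[(X,Y,Z mm local, u,v)]} -> x,y,yaw, residuals"
    def r(p): return np.concatenate([(proj(n,tf(p,np.array(o)[:,:3]/1e3))-np.array(o)[:,3:]).ravel() for n,o in obs.items()])
    s=least_squares(r,x0,loss="soft_l1"); return s.x,r(s.x).reshape(-1,2)
def u(o,k,ox,oy): return [(a,b,c,(x+.5)/k-.5+ox,(y+.5)/k-.5+oy) for a,b,c,x,y in o]
E
python3 - <<'E'
from geo import *
np.set_printoptions(precision=4,suppress=True)
T=u([(120,110,81,94,85),(120,-110,81,385,120),(-60,110,81,70,317),(-60,-110,81,368,355),(-120,115,45,47,400),(-120,-115,45,350,440),
 (30,50,81,165,213),(10,-20,81,250,246),(30,-40,81,280,227),(-60,-20,81,243,352),(-60,-40,81,271,354)],4,300,145)
S=u([(-60,110,81,65,115),(120,110,81,190,44),(120,-110,81,346,148),(-60,-110,81,210,230)],3.3,265,190)
C=u([(190,100,110,35,58),(190,-100,110,304,38),(0,-100,110,316,290),(0,100,110,43,307)],4,160,130)
CS=u([(190,100,110,244,26),(190,-100,110,375,95),(0,-100,110,262,155),(0,100,110,127,95)],3.6,180,140)
for nm,a,b,x0 in(("tester",T,S,[.6,-.15,0]),("cab",C,CS,[.6,.2,0])):
    for o in({"top":a},{"top":a,"side":b}):
        p,r=fit(o,x0); print(nm,p); print(r.round(1).tolist())
H=u([(0,0,91,248,380),(0,0,30,262,391)],4,160,130); HS=u([(0,0,91,177,177)],3.6,180,140)
W=u([(0,0,27,137,368)],4,160,130)
for o in({"top":H},{"top":H,"side":HS},{"top":W}):
    p,r=fit(o,[.5,.2,0]); print(p[:2],r.round(1).tolist())
D=u([(0,99,100,58,508),(0,-99,100,330,487)],4,160,130)
DS=u([(0,99,100,27,158),(0,-99,100,165,232)],3.6,180,140)
print(fit({"top":D},[.4,.2,0]),fit({"top":D,"side":DS},[.4,.2,0]))
E
```

```text
tester [ 0.5993 -0.2249 -0.1047]
[[0.1, -0.2], [0.6, -0.1], [-0.8, 0.8], [-0.7, 0.7], [0.2, 0.7], [0.6, 0.5], [-1.0, -0.5], [0.6, 0.7], [0.5, -0.3], [-0.1, -2.4], [-0.3, -2.0]]
tester [ 0.599  -0.225  -0.1045]
[[0.1, -0.1], [0.6, -0.0], [-0.8, 0.9], [-0.6, 0.8], [0.2, 0.8], [0.7, 0.5], [-1.0, -0.4], [0.6, 0.8], [0.5, -0.2], [-0.1, -2.3], [-0.3, -1.9], [-1.1, -1.0], [0.5, 0.1], [0.0, -0.1], [0.6, -0.3]]
cab [0.6006 0.2185 0.0889]
[[0.2, -0.3], [-0.2, 0.0], [0.1, -0.1], [-0.1, 0.3]]
cab [0.6007 0.2174 0.0924]
[[0.3, -0.2], [-0.0, -0.1], [0.4, -0.2], [0.3, 0.4], [0.1, -0.3], [0.3, -4.0], [-1.3, 0.1], [-0.8, -1.0]]
[0.5434 0.1689] [[0.1, 0.3], [-0.1, -0.4]]
[0.5435 0.1689] [[0.1, 0.3], [-0.1, -0.4], [-0.0, 0.1]]
[0.5584 0.2672] [[0.0, 0.0]]
(array([0.4574, 0.203 , 0.0991]), array([[-0.12  ,  0.0046],
       [ 0.1195, -0.0074]])) (array([0.4582, 0.2014, 0.1001]), array([[ 0.4376, -0.201 ],
       [ 0.6706, -0.2804],
       [-0.4541, -0.1958],
       [-1.7806, -1.0956]]))
```

The fits are consistent: holder at (0.5435, 0.1689) and drawer about 0.131 open. Picking the holder up now.

```bash
cat >> geo.py <<'E'
TES=np.array([.599,-.225,-.1045]); CAB=np.array([.6006,.218,.091])
def down(psi): return np.pi*np.array([-np.sin(psi/2),np.cos(psi/2),0])
def F(): return np.array(bot.read_contact_force())
E
python3 - <<'E'
from geo import *
import cv2
np.set_printoptions(precision=4,suppress=True)
h=[.5435,.1689]; o=down(CAB[2])
bot.goto(h+[.22],o); bot.gripper_to(.65)
bot.move_linear(h+[.12]); cv2.imwrite("pics/a_top.png",bot.camera("top"));s=bot.camera("side")
bot.move_linear(h+[.062],max_speed=.1); print(F())
bot.gripper_to(0,30); print(bot.read_grip_width()*92,bot.read_grip_force(),F(),bot.read_eef_pos(),bot.read_clock())
bot.move_linear(h+[.10],max_speed=.1); print(bot.read_grip_width()*92,F())
bot.move_linear(h+[.20]); print(bot.read_grip_width()*92,F(),bot.read_clock(),bot.read_eef_pos())
s=np.hstack([cv2.resize(bot.camera("side")[90:240,150:290],None,fx=2.8,fy=2.8),cv2.resize(bot.camera("top")[130:280,160:300],None,fx=2.8,fy=2.8)])
cv2.imwrite("pics/lift.png",s)
E
```

```text
[ 0.052  -0.352   0.7831]
25.165897413490836 29.99971032142639 [-0.7483  2.2216  0.7442] [0.5435 0.1692 0.0621] 5.1333
25.363841403959007 [ 0.1718 -1.3525 -2.8885]
25.36861835742941 [ 0.7448  0.2386 -2.478 ] 6.4833 [0.5428 0.1687 0.1989]
```

View pics/lift.png

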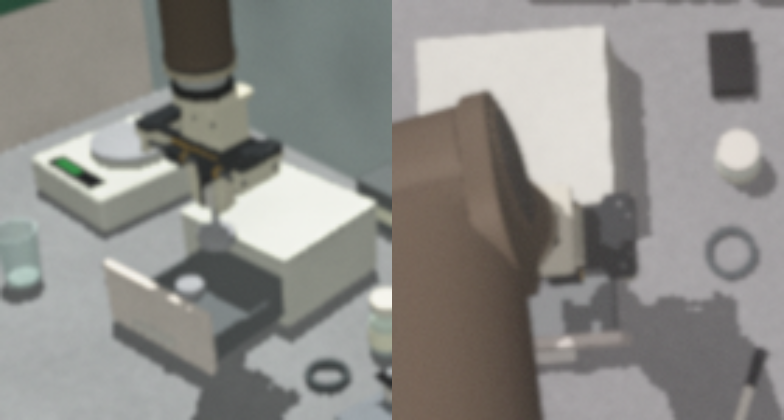

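The holder hangs upright in the grip (side crop, disc near (218,238)) and the weight is still in the drawer. Next: stand it on the deck in front.

```bash
python3 - <<'E'
from geo import *
import cv2
np.set_printoptions(precision=4,suppress=True)
o=down(TES[2]); T=lambda x,y:list(tf(TES,[x/1e3,y/1e3,0])[0,:2])
p=T(-91,-30); print(p,T(20,40))
bot.move_linear(p+[.20],o,max_speed=.25); bot.dwell(.3); f0=F(); print(f0,bot.read_eef_pos())
bot.move_linear(p+[.108]); z=.108
while z>.085:
    z-=.001; bot.move_linear(p+[z],max_speed=.03); f=F()-f0
    if f[2]>4: break
print(z,f,bot.read_eef_pos(),bot.read_clock(),bot.read_grip_width()*92)
s=np.hstack([cv2.resize(bot.camera("side")[170:300,255:395],None,fx=2.8,fy=2.8),cv2.resize(bot.camera("top")[145:275,290:430],None,fx=2.8,fy=2.8)])
cv2.imwrite("pics/stand.png",s)
E
```

```text
[np.float64(0.5053671220922364), np.float64(-0.2453441434990477)] [np.float64(0.6230632932190765), np.float64(-0.1873044045085802)]
[-0.7427  0.0805 -3.536 ] [ 0.5055 -0.2449  0.2   ]
0.09399999999999999 [-0.8969  2.5549 10.9057] [ 0.506  -0.2451  0.0948] 12.9667 25.396581854226454
```

View pics/stand.png

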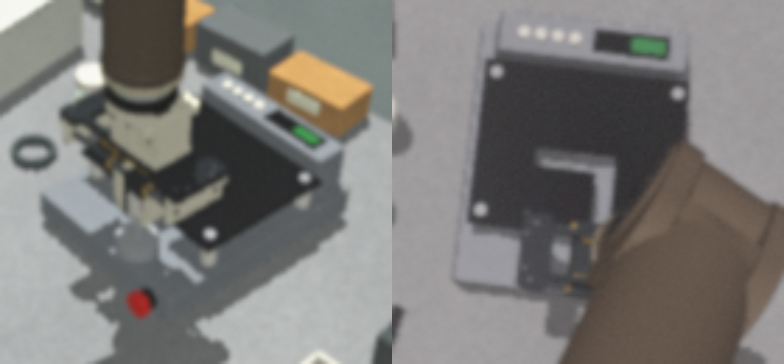

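It stands on the deck before the plate (side crop, disc ≈(140,240), ahead of the slot mouth ≈(165,235)), and contact came at the expected height. Now sliding in, watching the force.

```bash
cat >> geo.py <<'E'
def T(x,y): return list(tf(TES,[x/1e3,y/1e3,0])[0,:2])
def loc(p): # world -> tester mm
    d=np.array(p[:2])-TES[:2]; c,s=np.cos(TES[2]),np.sin(TES[2]); return np.array([c*d[0]+s*d[1],-s*d[0]+c*d[1]])*1e3
def slide(a,b,z,f0,lim=8,step=10,v=.06):
    a,b=np.array(a,float),np.array(b,float); n=max(1,int(np.ceil(np.linalg.norm(b-a)/step)))
    for i in range(1,n+1):
        q=a+(b-a)*i/n; bot.move_linear(T(*q)+[z],max_speed=v); f=F()-f0; print(q.round(1),f.round(1),loc(bot.read_eef_pos()).round(1))
        if np.hypot(*f[:2])>lim: return False
    return True
E
python3 - <<'E'
from geo import *
f0=np.array([-.74,.08,-3.54]); z=.0958
bot.move_linear(T(-91,-30)+[z],max_speed=.03)
ok=slide((-91,-30),(20,-30),z,f0) and slide((20,-30),(20,30),z,f0) and slide((20,30),(20,44),z,f0,lim=6,step=2,v=.03)
print(ok,bot.read_eef_pos(),bot.read_clock(),bot.read_grip_width()*92)
E
```

```text
[-81.8 -30. ] [ 1.  -0.1 -0.5] [-81.2 -29.9]
[-72.5 -30. ] [ 1.3  1.  -0. ] [-72.  -29.9]
[-63.2 -30. ] [ 0.1  0.2 -1.3] [-62.7 -29.9]
[-54. -30.] [0.7 0.2 0.7] [-53.5 -29.9]
[-44.8 -30. ] [ 0.3  0.3 -0.3] [-44.3 -29.9]
[-35.5 -30. ] [ 0.8  1.1 -0.8] [-35.  -29.9]
[-26.2 -30. ] [ 0.7 -0.7  0.4] [-25.8 -29.9]
[-17. -30.] [ 1.3  0.  -0.4] [-16.5 -29.9]
[ -7.8 -30. ] [0.4 0.  0.4] [ -7.3 -29.9]
[  1.5 -30. ] [ 0.3 -0.1 -1.1] [  2.  -29.9]
[ 10.8 -30. ] [ 1.1 -0.8 -1. ] [ 11.2 -29.9]
[ 20. -30.] [0.7 0.1 0.2] [ 20.4 -29.9]
[ 20. -20.] [-0.4 -0.4  0.6] [ 20.  -18.9]
[ 20. -10.] [ 0.9 -0.5 -0. ] [20.1 -9.1]
[20.  0.] [ 0.6 -0.5  1. ] [20.1  0.9]
[20. 10.] [ 0.7 -0.3  0.6] [20.1 10.9]
[20. 20.] [-0.  -0.2  0.5] [20.1 20.9]
[20. 30.] [ 0.7 -1.2 -0.4] [20.1 30.9]
[20. 32.] [ 0.9  0.1 -0.3] [20. 32.]
[20. 34.] [ 0.7 -0.6  0.3] [20.  34.2]
[20. 36.] [ 1.3 -0.6 -0.2] [20.  36.3]
[20. 38.] [ 1.4 -0.3  0.4] [20.  38.2]
[20. 40.] [ 0.1 -0.1 -0.4] [20.  40.3]
[20. 42.] [ 0.7 -1.6  0.7] [20.  41.7]
[20. 44.] [ 0.4 -5.8 -0.4] [19.9 42.1]
True [ 0.62322927 -0.18517107  0.09594633] 20.6667 25.374484709012858
```

End contact at y≈41.5, as it should be. Setting it down, releasing and checking.

```bash
python3 - <<'E'
from geo import *
import cv2
f0=np.array([-.74,.08,-3.54]); z=.0958
bot.move_linear(T(20,40)+[z],max_speed=.03)
while z>.09:
    z-=.0005; bot.move_linear(T(20,40)+[z],max_speed=.03); f=F()-f0
    if f[2]>3: break
print(z,f,loc(bot.read_eef_pos()))
bot.gripper_to(.5); bot.move_linear(T(20,40)+[.15],max_speed=.1)
o=down(CAB[2]); D=lambda x,y:list(tf(CAB,[x,y,0])[0,:2])
bot.move_linear(T(20,40)+[.22]); bot.gripper_to(0)
bot.move_linear(D(-.21,0)+[.20],o,max_speed=.3); print(bot.read_clock(),bot.read_eef_pos())
s=np.hstack([cv2.resize(bot.camera("side")[180:290,265:385],None,fx=3.3,fy=3.3),cv2.resize(bot.camera("top")[145:255,300:420],None,fx=3.3,fy=3.3)])
s=np.clip(s*1.5,0,255).astype('uint8'); cv2.imwrite("pics/loaded.png",s)
E
```

```text
0.0943 [-1.29701103  1.98369083  8.55115052] [20.32930152 40.30122286]
26.1167 [0.39204894 0.19784323 0.20003855]
```

View pics/loaded.png

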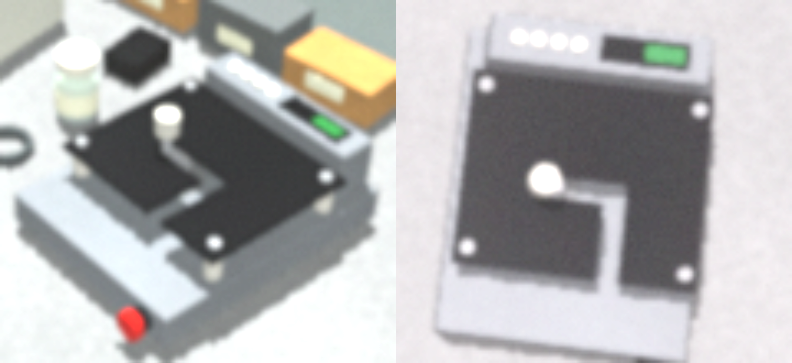

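The knob sits upright at the closed end of the slot (top crop (545,180)). Now pushing the drawer shut.

```bash
python3 - <<'E'
from geo import *
import cv2
D=lambda x,y:list(tf(CAB,[x,y,0])[0,:2]); n=np.array([np.cos(CAB[2]),np.sin(CAB[2])])
bot.move_linear(D(-.21,0)+[.062]); bot.dwell(.2); f0=F()
x=-.17; bot.move_linear(D(x,0)+[.062],max_speed=.1)
while x<-.004:
    d=.02 if x<-.055 else .0015
    x+=d; bot.move_linear(D(x,0)+[.062],max_speed=.06 if d>.01 else .03); f=F()-f0; fx=f[:2]@n
    if d>.01 or fx<-8: print(round(x,4),round(fx,1),f.round(1))
    if fx<-18: break
e=np.array(bot.read_eef_pos()); print("tcp local x",(e[:2]-CAB[:2])@n,bot.read_clock())
bot.dwell(.2); print((F()-f0).round(1))
bot.move_linear(D(-.1,0)+[.062]); bot.move_linear(D(-.2,.05)+[.2],max_speed=.25); bot.goto([.35,.45,.3],down(.3))
print(bot.read_clock())
s=np.hstack([cv2.resize(bot.camera("side")[130:240,175:295],None,fx=3.3,fy=3.3),cv2.resize(bot.camera("top")[130:240,160:280],None,fx=3.3,fy=3.3)])
cv2.imwrite("pics/shut.png",s); cv2.imwrite("pics/final_top.png",bot.camera("top"))
E
```

```text
-0.15 -0.5 [-0.5 -0.  -1. ]
-0.13 -0.8 [-0.7 -1.   0.3]
-0.11 -0.6 [-0.6  0.4 -0.8]
-0.09 -1.2 [-1.2 -0.6  0.3]
-0.07 -0.7 [-0.8  0.5 -0.2]
-0.05 -0.5 [-0.5  0.4 -0.7]
-0.02 -10.2 [-10.1  -1.6   6.1]
-0.0185 -16.2 [-16.   -2.7  10.2]
-0.017 -22.0 [-21.8  -2.8  14.7]
tcp local x -0.02197571142855424 36.4333
[-21.   -2.8  13.7]
39.1083
```

View pics/shut.png

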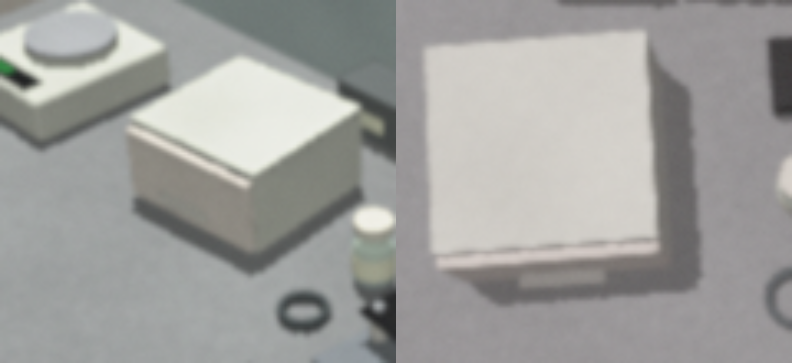

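View pics/final_top.png

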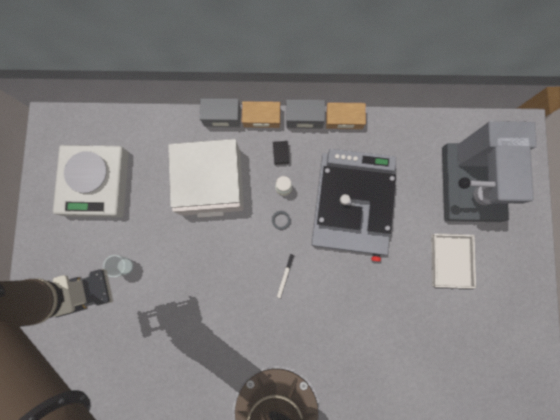

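The drawer front is flush: the hard stop came at tool x −22 mm, as expected. The holder is at the slot end (345,200) and the bystanders haven't moved. Handing in.

```bash
python3 -c "
from cell import bot
print(bot.close_job(),bot.read_clock())"
```

```text
the job is handed in; nothing more can be done
the job is handed in; nothing more can be done
```

I handed the job in at about 39 s of the 61 s allowed: the holder stands released at the closed end of the slot, the drawer is pushed home against its stop, and the bystanders look unmoved in the last picture; the weight was in the drawer when last seen, before the push, and the hand-in returned no verdict.

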